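# Put the test gauge away and lower the chest lid

## Task

Put the small test gauge with its adapter back in its cut-out in the steel storage chest, dial up and adapter towards the hinge, without dropping it. Then ease the heavy lid down until it is fully shut, bearing against its weight so that it does not slam. Leave the other things on the bench where they are.

Things in the scene. Friction and masses are not known exactly. Their poses are not given: they have to be found in the camera images.
- gauge: small steel test gauge with adapter, loose right of the chest, 149 mm long, about 0.5 kg. Origin under the dial's centre on its underside; z up out of the dial, +y towards the connector. Head 64 mm across, 34 mm deep; thin stem; hexagonal adapter body y 42 to 82 mm, 27 mm across its upright flats (facing -x, +x), 31 mm high from the bench; round connector y 82 to 117 mm, at most 27 mm across
- gauge_hex (a point): on the axis of the gauge's hexagon, near its balance point: gauge frame (0, 55, 15.5) mm, gauge axes. Good place to pinch, along x
- chest: fixed grey steel chest, 260 mm along the hinge (x) by 240 mm (y), walls 68 mm high, 4 mm thick. Origin under its centre; +y points to the hinge wall, -y to the handle side. Inside floor at 8 mm. The open lid overhangs the cut-out so far that a tool pointing straight down does not fit: lean the wrist about 30 degrees over to the handle side (-y)
- cradle (a point): where the gauge's origin belongs, chest frame (0, -35, 8) mm, chest axes; the gauge's axes are the same when home. The cut-out goes through a hard black insert (top at 30 mm) to the floor; chest frame, mm: head bay x +-37, y -71 to -14; bay for hexagon and fingers x +-52, y -14 to 52; connector channel x +-18, y 52 to 89
- lid (a joint): opening angle of the lid, rad: 0 shut, stop at 1.22; starts at 0.98 to 1.19. The lid weighs about 1.3 kg on stiff friction hinges: standing steep it stays where it is left and has to be pushed, but below about 0.85 rad its weight overcomes the hinges and, let go, it falls and slams
- lid_hinge (a point): middle of the hinge line, chest frame (0, 120, 68) mm; axes turn with the lid and are those of the chest when it is shut; opening turns it about its own -x. In this frame the lid reaches 240 mm along -y and is 28 mm thick (z 0 to 28 mm)
- lid_handle (a point): middle of the bow handle's round bar, 14 mm thick, 102 mm clear between its arms, parallel to the hinge, 45 mm out from the lid's free edge: (0, -285, 14) mm from lid_hinge in the lid's axes. It can be pinched across the bar from above, with the wrist leaning to the handle side; it turns between the fingers
- panel_gauge: bystander: bare 100 mm dial gauge lying on its back, 46 mm deep, short brass stem; origin under its centre
- tape_roll: bystander: white roll, 100 mm across, 45 mm high, lying flat; origin under its centre
- fluid_bottle: bystander: white bottle, 64 mm across, 150 mm high; origin under its centre
- parts_bin: bystander: blue open bin 120 x 85 x 45 mm with loose fittings; origin under its centre
There are look-alikes about, which are no part of the job. Leave any purple look-alike of the gauge alone.

How it is judged:
By the outcome, as a careful person would: the job done as asked, in the order asked, and still so for the second after the job is handed in, with the robot touching nothing.
It also fails if it takes over 67 s, if anything falls off the work surface, if the arm or the gripper's body presses on something with over 40 N, if the wrist force passes 120 N, or if a joint passes its speed limit or range.

## Robot

A 7-joint arm with a two-finger parallel gripper is mounted at the origin on the work surface. World frame = base frame: x ahead of the robot, y to its left, z up, the work surface at z = 0. Lengths are in mm, angles in rad, forces in N, time in s.
With the tool pointing down it reaches from about 425 to 1025 mm from the base axis. Payload 9.4 kg.
Tool frame: the origin (TCP) lies between the finger pads, 19 mm behind the fingertips; this is the grasp point; z points along the fingers, y is the line along which they close (so a half turn about z gives the same grasp; the last joint's range is limited). The gripper opens to 93 mm and grips with 3 to 60 N. Pads are 15 mm wide; open, the fingers measure 128 mm over their backs; the gripper's body (75 mm by 188 mm) begins 65 mm behind the grasp point.
Start: joints at [-1.182, 0.599, -0.003, 1.599, 0.002, 0.943, -0.08], TCP at [325.628, 647.758, 237.418] pointing down, gripper open.
Joint ranges: [-2.57, 2.57], [-0.35, 1.97], [-1.29, 1.29], [0.11, 2.56], [-1.05, 4.19], [0.11, 1.86], [-2.63, 2.63]. Speed limits (rad/s): [2.22, 2.22, 3.01, 3.01, 3.14, 3.14, 3.14].

## Interface

Orientations are given as [roll, pitch, yaw] about the fixed x, y, z axes, in that order (R = Rz(yaw) Ry(pitch) Rx(roll)).
In Python, from workcell import sensors, imaging, order gives the robot as it stands. The module is installed in compiled form; this text tells all that it offers.
- The arm moves only by the tool apply_moves, never from a script. Its argument "plan" is a list that holds one entry, the list of rows, each a list of 6 numbers: the shift along the tool's x, y, z scaled (see below), then the turn, a rotation vector about the tool's x, y, z scaled (see below). In form: [[[dx, dy, dz, rx, ry, rz], ...]]. A call has exactly 5 rows; each row is the pose to reach, as a shift and turn from the pose commanded when the call began, along the tool's axes at that moment; what a row does not reach only later rows make up. The controller multiplies each number of a shift by 0.3 m and each number of a turn by 0.5 rad. A row lasts 1/10 s, in which the tool goes at most 50 mm and 8.59 degrees, less where a joint would pass 70% of its speed; a pose out of reach is approached as far as the arm can. A call with a number of a shift or a turn outside -1 to 1 is refused whole. A call with a gripper value outside its range is refused whole. "hand" is the opening, from 0 (shut) to 1 (fully open), set as the call begins (left out, the last holds). The fingers move at their own pace and stop on an object; "squeeze" is the grip in N (left out, the last holds). Time passes only in rows, so rows that repeat a pose let the fingers close, or fill a call up. It gives the time, the measured TCP pose, the force, the opening and the grip force at its end, in the units of the state.
- sensors.read_state(): the state, without advancing time (a new reading comes with each control period).
- imaging.read_camera(name): name is "scene" or "top"; returns the picture (420x560x3 uint8, blue, green, red); there is no depth.
- imaging.camera_info(name): a dict with "mtx" (3x3 intrinsics, pixels), "extrinsics" (4x4, takes a point from camera to world coordinates). Camera axes: x right, y down, z forward; pixel columns grow to the right and rows downward; lengths in mm; the calibration is good to about 2 mm. A picture is of the moment at which its call begins. camera_info takes no time and is no camera call.
- order.finish_job(): hands the job in; it is judged then, once.
The state is a dict: "clock": time; "joint_positions": joint angles; "joint_vel": joint speeds; "effort": joint torques, N m; "ee_pos": TCP position; "tool_rot": TCP orientation; "wrist_force": force on the tool from outside, world axes, zero at the start; "wrist_torque": the same for the moment, N m; "finger_gap": opening from 0.0 (shut) to 1.0 (fully open); "grasp_force": force on a finger pad.
Only numpy, scipy, OpenCV 4.12 (cv2) and the standard library are available. Lean on these libraries where they do the work, as an engineer would, in place of code of your own. Each camera call takes 0.05 s, during which the arm holds its last target. There are 200 camera calls.

## Working session

There is one attempt and no reset: what is moved stays moved. The work goes in short steps, Python scripts to look and compute and a tool call to move; the robot and the scene stay as the last step left them, time stands still between calls to the robot, and variables do not carry over. Pictures are saved under pics/ and viewed, at most 10 in all, crops included, and the job is handed in when it is done.

Besides the shell and the picture viewer there is one more tool, called after ">>>" in YAML: its name, and indented under it one key for each argument. apply_moves: Moves the arm, as the interface text tells. Shifts and turns lie within -1 to 1; 1 stands for 0.3 m of shift or 0.5 rad of turn. Its arguments: {"type":"object","properties":{"plan":{"type":"array"},"hand":{"type":"number"},"squeeze":{"type":"number"}},"required":["plan"]}

```bash
mkdir -p pics; python3 - <<'E'
from workcell import sensors, imaging
import cv2
s=sensors.read_state()
print({k:s[k] for k in('clock','ee_pos','tool_rot','wrist_force','finger_gap')})
for n in('scene','top'):
    im=imaging.read_camera(n); cv2.imwrite(f'pics/{n}0.png',im)
    i=imaging.camera_info(n); print(n,i['mtx'],i['extrinsics'])
E
```

```text
{'clock': 0.0, 'ee_pos': array([325.45188998, 647.35761011, 236.57423978]), 'tool_rot': array([-3.14008587e+00,  1.19689641e-04,  2.67578191e+00]), 'wrist_force': array([0.57455478, 0.93146159, 0.2793673 ]), 'finger_gap': 0.999382641766702}
scene [[395.11335795   0.         279.67027945]
 [  0.         395.11335795 210.52687964]
 [  0.           0.           1.        ]] [[-3.17247097e-01  7.01668268e-01 -6.37977994e-01  1.26993023e+03]
 [ 9.48332051e-01  2.31505119e-01 -2.16960138e-01  2.16151286e+02]
 [-4.53887269e-03 -6.73844954e-01 -7.38858834e-01  9.37219194e+02]
 [ 0.00000000e+00  0.00000000e+00  0.00000000e+00  1.00000000e+00]]
top [[533.96865017   0.         289.83225947]
 [  0.         533.96865017 215.7603579 ]
 [  0.           0.           1.        ]] [[ 2.16014903e-02 -9.81381636e-01  1.90849312e-01  2.12885311e+02]
 [-9.99757964e-01 -2.04078464e-02  8.21787763e-03 -2.86154576e+01]
 [-4.17005076e-03 -1.90980638e-01 -9.81584946e-01  1.57288877e+03]
 [ 0.00000000e+00  0.00000000e+00  0.00000000e+00  1.00000000e+00]]
```

View pics/scene0.png

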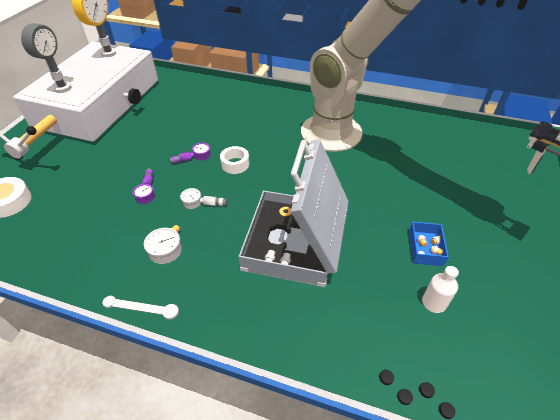

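View pics/top0.png

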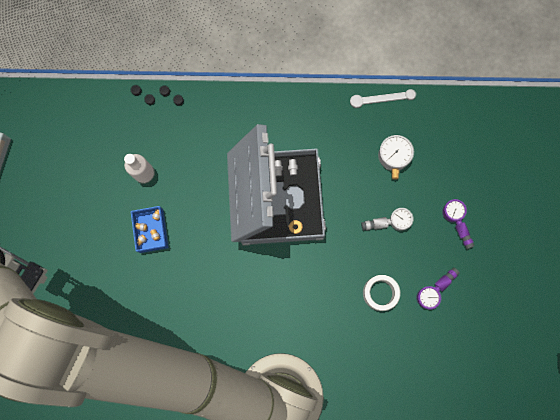

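Candidates for the gauge are the grey one with adapter (top 402,219 / scene 191,198) and two purple ones (top 455,210 and 429,298). The bare dial at top (397,152) is the panel gauge. The grey one fits: it is small and steel, has an adapter and lies right of the chest. I'll confirm it in an enlarged crop.

```bash
python3 - <<'E'
import cv2,numpy as np
t=cv2.imread('pics/top0.png'); s=cv2.imread('pics/scene0.png')
f=lambda im,x,y,w,h,k:cv2.resize(im[y:y+h,x:x+w],None,fx=k,fy=k,interpolation=cv2.INTER_CUBIC)
a=f(t,355,200,65,37,6) # 390x222
b=f(s,170,180,65,37,6)
c=f(t,222,118,110,130,3) #330x390
d=f(s,235,135,120,150,2.6) #312x390
o=np.zeros((620,800,3),np.uint8)
o[:222,:390]=a;o[:222,400:790]=b
c=c[:378];d=d[:378]
o[222:600,:330]=c;o[222:600,400:400+d.shape[1]]=d
cv2.imwrite('pics/crop.png',o[:600])
E
```

```text
(no output)
```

View pics/crop.png

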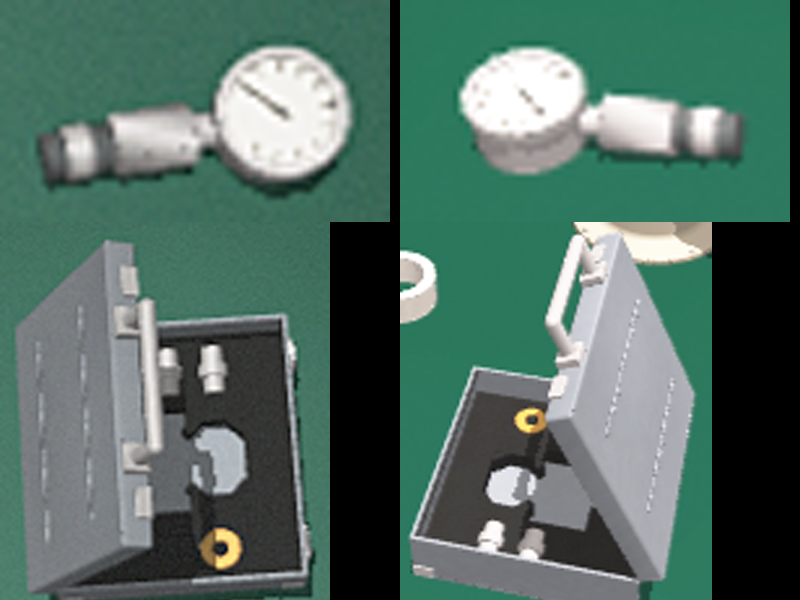

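```bash
cat > h.py <<'E'
import numpy as np
from scipy.spatial.transform import Rotation as R
from scipy.optimize import least_squares
from workcell import sensors, imaging
I={n:imaging.camera_info(n) for n in('scene','top')}
def proj(n,p):
    T=np.linalg.inv(I[n]['extrinsics']); q=np.atleast_2d(p)@T[:3,:3].T+T[:3,3]
    u=q@I[n]['mtx'].T; return u[:,:2]/u[:,2:]
def Rz(a): return R.from_euler('z',a).as_matrix()
def lidpt(a,p): return R.from_rotvec([-a,0,0]).apply(p)+[0,120,68]
E
python3 - <<'E'
from h import *
cv=lambda p,k,o,c:(np.array(p)-c+.5)/k-.5+o
A=lambda p:cv(p,6,(355,200),(0,0)); B=lambda p:cv(p,6,(170,180),(400,0))
C=lambda p:cv(p,3,(222,118),(0,222)); D=lambda p:cv(p,2.6,(235,135),(400,222))
def rg(v):
    P=lambda p:Rz(v[2])@np.array(p,float)+[v[0],v[1],0]
    o=[('top',(0,0,34),A((283,114))),('top',(0,117,15.5),A((42,158))),('scene',(0,0,34),B((524,90))),('scene',(0,117,15.5),B((742,137)))]
    return np.concatenate([(proj(n,P(p))-u)[0] for n,p,u in o])
r=least_squares(rg,[600,-250,0]); print('gauge',r.x,r.fun.round(1))
def rc(v):
    P=lambda p:Rz(v[2])@np.array(p,float)+[v[0],v[1],0]
    L=lambda p:lidpt(v[3],p)
    o=[('top',(130,-120,68),C((287,317))),('top',(-130,-120,68),C((303,572))),('scene',(130,-120,68),D((413,541))),('scene',(-130,-120,68),D((475,368))),
    ('top',L((0,-285,14)),C((151,375))),('scene',L((0,-285,14)),D((565,281))),
    ('top',L((130,-240,28)),C((107,240))),('top',L((-130,-240,28)),C((128,548))),('top',L((130,-240,0)),C((132,243))),('top',L((-130,-240,0)),C((153,545))),
    ('scene',L((-130,-240,28)),D((618,237))),('scene',L((130,-240,28)),D((578,420))),('scene',L((130,-240,0)),D((550,414)))]
    return np.concatenate([(proj(n,P(p))-u)[0] for n,p,u in o])
r=least_squares(rc,[600,0,0,1.1]); print('chest',r.x,r.fun.round(1).reshape(-1,2).tolist())
E
```

```text
gauge [ 5.11864964e+02 -3.44060650e+02  1.78443907e-01] [ 0.1 -0.5  0.1 -0.5  0.4 -0.5  0.1 -0.7]
chest [5.70228014e+02 1.92172735e+01 1.02375628e-01 1.11833630e+00] [[-1.9, -1.9], [0.9, 0.1], [0.5, -0.8], [0.3, -0.7], [0.1, -0.1], [0.8, -0.2], [-1.4, 0.2], [-1.0, -1.3], [0.5, 0.1], [1.1, -0.2], [1.3, -2.7], [-1.3, -2.3], [-1.8, 2.0]]
```

The crop confirms the grey steel gauge, dial up, with its adapter towards +y. I'll check the chest fit with an overlay, since the cut-out leaves only about 4 mm clearance.

```bash
cat >> h.py <<'E'
import cv2
def overlay(v,fn,src=('pics/top0.png','pics/scene0.png'),g=None):
    P=lambda p:np.array(p,float)@Rz(v[2]).T+[v[0],v[1],0]
    rim=[(-130,120,68),(-130,-120,68),(130,-120,68),(130,120,68)]
    bot=[(-130,-120,0),(130,-120,0)]
    cut=[(-37,-14,30),(-37,-71,30),(37,-71,30),(37,-14,30),(52,-14,30),(52,52,30),(18,52,30),(18,89,30),(-18,89,30),(-18,52,30),(-52,52,30),(-52,-14,30),(-37,-14,30)]
    lid=[lidpt(v[3],p) for p in [(-130,-240,28),(130,-240,28),(130,0,28),(-130,0,28),(-130,-240,28),(-130,-240,0),(130,-240,0),(130,-240,28)]]
    han=[lidpt(v[3],p) for p in [(-51,-285,14),(51,-285,14)]]
    out=[]
    for n,f,(x,y,w,h),k in (('top',src[0],(228,120,105,130),4.),('scene',src[1],(235,135,115,150),3.45)):
        im=cv2.resize(cv2.imread(f)[y:y+h,x:x+w],None,fx=k,fy=k,interpolation=cv2.INTER_CUBIC)
        for c,col in((rim,(0,0,255)),(bot,(255,0,255)),(cut,(0,255,255)),(lid,(255,255,0)),(han,(0,255,0))):
            u=((proj(n,P(c))-[x,y]+.5)*k-.5)
            cv2.polylines(im,[np.round(u*8).astype(int)],False,col,1,cv2.LINE_AA,3)
        out.append(im)
    h=min(o.shape[0] for o in out); o=np.hstack([o[:h] for o in out])[:600,:800]; cv2.imwrite(fn,o); print(o.shape,[q.shape for q in out])
E
python3 -c "
from h import *
overlay([570.2,19.2,.1024,1.118],'pics/ov1.png')"
```

```text
(518, 800, 3) [(520, 420, 3), (518, 397, 3)]
```

View pics/ov1.png

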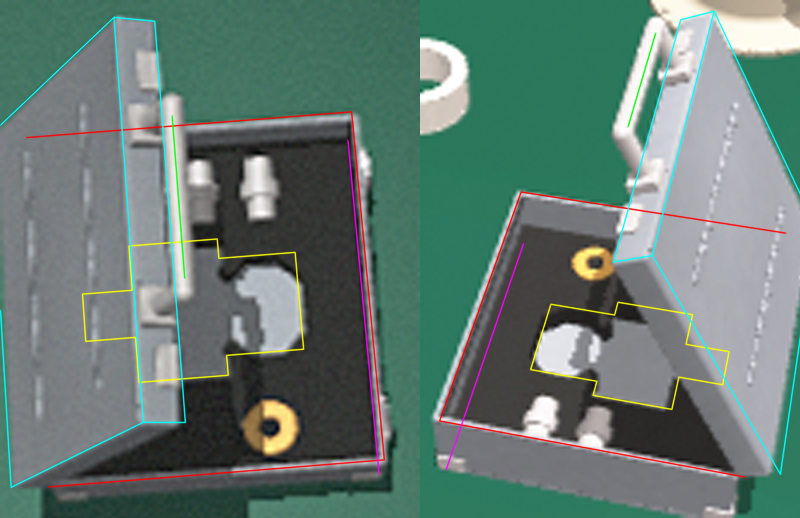

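```bash
cat > fit.py <<'E'
from h import *
from scipy.ndimage import map_coordinates
def fit(v0,src=('pics/top0.png','pics/scene0.png')):
    ims={n:cv2.imread(f).astype(float) for n,f in zip(('top','scene'),src)}
    gr={n:i[...,1]-i[...,2] for n,i in ims.items()}
    E=[('top',(130,-115,68),(130,-40,68),(1,0,0)),('top',(125,-120,68),(-125,-120,68),(0,-1,0)),('scene',(125,-120,68),(-125,-120,68),(0,-1,0)),('scene',(-130,-115,68),(-130,-50,68),(-1,0,0))]
    v=np.array(v0,float)
    for it in range(4):
        P=lambda p,v:np.array(p,float)@Rz(v[2]).T+[v[0],v[1],0]
        obs=[]
        for k,(n,a,b,nn) in enumerate(E):
            for t in np.linspace(0,1,40):
                p=np.array(a)*(1-t)+np.array(b)*t
                u=proj(n,P(p,v))[0]; w=proj(n,P(p+np.array(nn)*5,v))[0]; d=(w-u)/np.linalg.norm(w-u)
                s=np.arange(-4,4.01,.1)
                g=map_coordinates(gr[n],[u[1]+s*d[1],u[0]+s*d[0]],order=1)
                gi,go=g[:15].mean(),g[-10:].mean()
                if go-gi<15: continue
                m=(gi+go)/2; i=np.where((g[:-1]<m)&(g[1:]>=m))[0]
                if len(i): obs.append((k,n,p,d,u+s[i[0]]*d))
        f=lambda x:np.array([(proj(n,P(p,x))[0]-q)@d for k,n,p,d,q in obs])
        r=least_squares(f,v[:3],loss='soft_l1',f_scale=.3,x_scale=[1,1,.01]); v[:3]=r.x
    res=f(v[:3]); K=np.array([o[0] for o in obs])
    print(v,[(k,(K==k).sum(),np.median(res[K==k]).round(2),res[K==k].std().round(2)) for k in range(4)])
    return v
if __name__=='__main__':
    v=fit([570.2,19.2,.1024,1.118]); overlay(v,'pics/ov2.png')
E
python3 fit.py
```

```text
[5.69879492e+02 1.42040435e+01 9.64249942e-02 1.11800000e+00] [(0, np.int64(40), np.float64(0.2), np.float64(0.12)), (1, np.int64(40), np.float64(-0.1), np.float64(0.63)), (2, np.int64(40), np.float64(0.11), np.float64(0.15)), (3, np.int64(40), np.float64(0.4), np.float64(0.09))]
(518, 800, 3) [(520, 420, 3), (518, 397, 3)]
```

View pics/ov2.png

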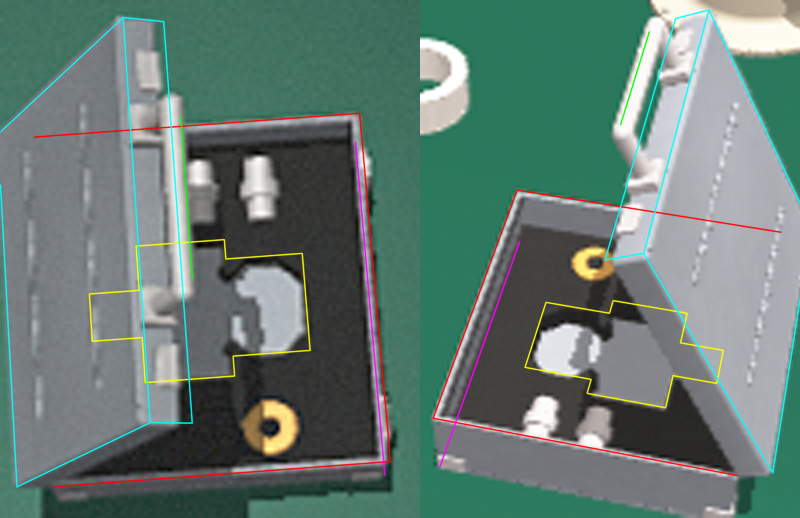

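```bash
cat >> h.py <<'E'
def M(yaw,lean):
    c,s=np.cos(lean),np.sin(lean)
    return Rz(yaw)@np.array([[0,1,0],[c,0,s],[s,0,-c]])
def plan(wps,step=180):
    """wps: (pos,yaw,lean[,step]) ; prints rows per call"""
    s=sensors.read_state(); p=np.array(s['ee_pos']); Q=R.from_euler('xyz',s['tool_rot']).as_matrix()
    for w in wps:
        T=M(w[1],w[2]); tp=np.array(w[0],float); st=w[3] if len(w)>3 else step
        n=int(np.ceil(max(np.linalg.norm(tp-p)/st,np.linalg.norm(R.from_matrix(Q.T@T).as_rotvec())/.4,1e-3)))
        for i in range(n):
            f=1/(n-i); sh=Q.T@(tp-p)*f/300; rv=R.from_matrix(Q.T@T).as_rotvec()*f/.5
            tot=np.round(np.r_[sh,rv],3)
            print([[*map(float,np.round(tot*k/5,3)+0.)] for k in range(1,6)])
            p=p+Q@tot[:3]*300; Q=Q@R.from_rotvec(tot[3:]*.5).as_matrix()
        print(' ->',p.round(1))
G=(511.9,-344.1,.1784); CH=(569.9,14.2,.0964,1.135)
def gp(l): return (Rz(G[2])@np.array(l,float)+[G[0],G[1],0])
def cp(l): return (Rz(CH[2])@np.array(l,float)+[CH[0],CH[1],0])
E
python3 - <<'E'
from h import *
L=np.pi/6
print(gp((0,55,22)))
plan([((400,420,480),.8,0),((460,60,500),.4,0),((495,-250,350),.178,.2),(gp((0,55-60,22+104)),.1784,L)],170)
E
```

```text
[ 502.13996427 -289.97291156   22.        ]
[[-0.038, -0.038, -0.054, 0.0, 0.0, 0.041], [-0.075, -0.076, -0.108, 0.0, 0.0, 0.081], [-0.113, -0.113, -0.162, -0.001, 0.0, 0.122], [-0.15, -0.151, -0.216, -0.001, 0.0, 0.162], [-0.188, -0.189, -0.27, -0.001, 0.0, 0.203]]
[[-0.041, -0.034, -0.054, 0.0, 0.0, 0.041], [-0.082, -0.068, -0.108, 0.0, 0.0, 0.082], [-0.123, -0.101, -0.162, -0.001, 0.0, 0.122], [-0.164, -0.135, -0.216, -0.001, 0.0, 0.163], [-0.205, -0.169, -0.27, -0.001, 0.0, 0.204]]
[[-0.044, -0.029, -0.054, 0.0, 0.0, 0.041], [-0.089, -0.059, -0.108, 0.0, 0.0, 0.081], [-0.133, -0.088, -0.163, -0.001, 0.001, 0.122], [-0.178, -0.118, -0.217, -0.001, 0.001, 0.162], [-0.222, -0.147, -0.271, -0.001, 0.001, 0.203]]
 -> [399.9 419.9 480.1]
[[-0.065, -0.048, -0.004, 0.0, 0.0, 0.053], [-0.13, -0.096, -0.009, 0.0, 0.0, 0.107], [-0.196, -0.144, -0.013, 0.0, 0.0, 0.16], [-0.261, -0.192, -0.018, 0.0, 0.0, 0.214], [-0.326, -0.24, -0.022, 0.0, 0.0, 0.267]]
[[-0.071, -0.039, -0.004, 0.0, 0.0, 0.053], [-0.142, -0.078, -0.009, 0.0, 0.0, 0.107], [-0.214, -0.117, -0.013, 0.0, 0.0, 0.16], [-0.285, -0.
[... 765 characters left out ...]
5, 0.133, 0.147]]
[[-0.072, -0.01, 0.024, -0.003, 0.027, 0.03], [-0.145, -0.02, 0.048, -0.006, 0.053, 0.059], [-0.217, -0.029, 0.072, -0.008, 0.08, 0.089], [-0.29, -0.039, 0.096, -0.011, 0.106, 0.118], [-0.362, -0.049, 0.12, -0.014, 0.133, 0.148]]
 -> [ 495.1 -249.9  350. ]
[[-0.048, 0.0, 0.066, 0.0, 0.065, 0.0], [-0.096, 0.0, 0.133, 0.0, 0.129, 0.0], [-0.143, 0.0, 0.199, 0.0, 0.194, -0.001], [-0.191, 0.0, 0.266, 0.0, 0.258, -0.001], [-0.239, 0.0, 0.332, 0.0, 0.323, -0.001]]
[[-0.058, 0.0, 0.058, 0.0, 0.065, 0.0], [-0.116, 0.0, 0.116, 0.0, 0.13, 0.0], [-0.173, 0.0, 0.174, 0.0, 0.194, 0.0], [-0.231, 0.0, 0.232, 0.0, 0.259, 0.0], [-0.289, 0.0, 0.29, 0.0, 0.324, 0.0]]
 -> [ 512.9 -349.1  126. ]
```

>>> apply_moves:
  plan:
    - [[-0.038,-0.038,-0.054,0,0,0.04],[-0.075,-0.076,-0.108,0,0,0.08],[-0.113,-0.113,-0.162,0,0,0.12],[-0.15,-0.15,-0.216,0,0,0.16],[-0.19,-0.19,-0.27,0,0,0.2]]
  hand: 1

```text
clock: 0.6
ee_pos: [351.7, 569.6, 320.7]
tool_rot: [3.14, -0.0, 2.573]
wrist_force: [0.3, 0.2, -0.8]
finger_gap: 0.999
grasp_force: 0.0
```

>>> apply_moves:
  plan:
    - [[-0.04,-0.034,-0.054,0,0,0.04],[-0.08,-0.068,-0.108,0,0,0.08],[-0.123,-0.1,-0.162,0,0,0.12],[-0.164,-0.135,-0.216,0,0,0.16],[-0.205,-0.17,-0.27,0,0,0.2]]

```text
clock: 1.1
ee_pos: [375.9, 493.9, 400.8]
tool_rot: [3.142, 0.0, 2.474]
wrist_force: [-0.4, 0.9, -0.7]
finger_gap: 1.0
grasp_force: 0.0
```

>>> apply_moves:
  plan:
    - [[-0.044,-0.03,-0.054,0,0,0.04],[-0.09,-0.06,-0.108,0,0,0.08],[-0.133,-0.09,-0.163,0,0,0.12],[-0.178,-0.118,-0.217,0,0,0.16],[-0.222,-0.147,-0.27,0,0,0.2]]

```text
clock: 1.6
ee_pos: [401.0, 418.0, 481.8]
tool_rot: [3.141, 0.0, 2.374]
wrist_force: [0.7, -0.9, 0.7]
finger_gap: 1.0
grasp_force: 0.0
```

>>> apply_moves:
  plan:
    - [[-0.065,-0.048,-0.004,0,0,0.05],[-0.13,-0.096,-0.009,0,0,0.1],[-0.196,-0.144,-0.013,0,0,0.16],[-0.26,-0.19,-0.018,0,0,0.21],[-0.326,-0.24,-0.022,0,0,0.27]]

```text
clock: 2.1
ee_pos: [421.4, 297.5, 486.8]
tool_rot: [-3.141, 0.0, 2.238]
wrist_force: [0.0, 0.6, -0.1]
finger_gap: 1.0
grasp_force: 0.0
```

>>> apply_moves:
  plan:
    - [[-0.07,-0.039,-0.004,0,0,0.05],[-0.14,-0.078,-0.009,0,0,0.1],[-0.214,-0.117,-0.013,0,0,0.16],[-0.285,-0.156,-0.018,0,0,0.21],[-0.356,-0.195,-0.022,0,0,0.27]]

```text
clock: 2.6
ee_pos: [442.0, 177.6, 493.8]
tool_rot: [3.141, 0.0, 2.103]
wrist_force: [0.5, -0.5, 1.1]
finger_gap: 1.003
grasp_force: 0.0
```

>>> apply_moves:
  plan:
    - [[-0.076,-0.03,-0.005,0,0,0.05],[-0.15,-0.058,-0.009,0,0,0.1],[-0.227,-0.088,-0.014,0,0,0.16],[-0.302,-0.117,-0.018,0,0,0.21],[-0.378,-0.146,-0.023,0,0,0.27]]

```text
clock: 3.1
ee_pos: [462.1, 57.8, 500.6]
tool_rot: [3.142, 0.0, 1.969]
wrist_force: [0.8, 1.2, 0.9]
finger_gap: 1.0
grasp_force: 0.0
```

Tracking is accurate, so I'll go on with the next waypoints.

>>> apply_moves:
  plan:
    - [[-0.067,-0.02,0.033,0,0.027,0.03],[-0.133,-0.04,0.067,-0.006,0.053,0.06],[-0.2,-0.06,0.1,-0.009,0.08,0.09],[-0.266,-0.078,0.134,-0.012,0.106,0.118],[-0.333,-0.098,0.167,-0.015,0.133,0.148]]

```text
clock: 3.6
ee_pos: [473.8, -45.5, 450.1]
tool_rot: [3.136, -0.067, 1.895]
wrist_force: [-0.1, 0.4, 0.1]
finger_gap: 1.0
grasp_force: 0.0
```

>>> apply_moves:
  plan:
    - [[-0.07,-0.015,0.029,0,0.027,0.03],[-0.14,-0.03,0.057,-0.006,0.053,0.06],[-0.21,-0.044,0.086,-0.009,0.08,0.09],[-0.28,-0.06,0.114,-0.012,0.106,0.118],[-0.349,-0.074,0.143,-0.015,0.133,0.147]]

```text
clock: 4.1
ee_pos: [485.3, -148.9, 400.2]
tool_rot: [3.136, -0.134, 1.822]
wrist_force: [-0.5, -0.5, -0.8]
finger_gap: 0.998
grasp_force: 0.0
```

>>> apply_moves:
  plan:
    - [[-0.072,-0.01,0.024,0,0.027,0.03],[-0.145,-0.02,0.048,-0.006,0.053,0.06],[-0.217,-0.03,0.072,-0.008,0.08,0.09],[-0.29,-0.04,0.096,-0.011,0.106,0.118],[-0.362,-0.049,0.12,-0.014,0.133,0.148]]

```text
clock: 4.6
ee_pos: [496.9, -252.1, 349.8]
tool_rot: [-3.141, -0.2, 1.747]
wrist_force: [-0.0, 0.2, 0.6]
finger_gap: 1.002
grasp_force: 0.0
```

>>> apply_moves:
  plan:
    - [[-0.048,0,0.066,0,0.065,0],[-0.096,0,0.133,0,0.13,0],[-0.143,0,0.2,0,0.194,0],[-0.19,0,0.266,0,0.258,0],[-0.239,0,0.332,0,0.323,0]]

```text
clock: 5.1
ee_pos: [505.7, -301.4, 237.4]
tool_rot: [-3.142, -0.363, 1.748]
wrist_force: [-0.0, 0.4, 0.1]
finger_gap: 1.0
grasp_force: 0.0
```

>>> apply_moves:
  plan:
    - [[-0.058,0,0.058,0,0.065,0],[-0.116,0,0.116,0,0.13,0],[-0.173,0,0.174,0,0.194,0],[-0.23,0,0.232,0,0.259,0],[-0.289,0,0.29,0,0.324,0]]

```text
clock: 5.6
ee_pos: [514.5, -350.9, 125.1]
tool_rot: [-3.142, -0.525, 1.748]
wrist_force: [0.8, 0.3, 0.1]
finger_gap: 1.0
grasp_force: 0.0
```

```bash
python3 - <<'E'
from h import *
plan([(gp((0,55-15,22+26)),.1784,np.pi/6,120),(gp((0,55,22)),.1784,np.pi/6,50)])
s=sensors.read_state(); print(s['ee_pos'],s['joint_positions'].round(2))
E
```

```text
[[0.001, -0.001, 0.06, 0.0, 0.0, 0.0], [0.003, -0.002, 0.12, 0.0, -0.001, -0.001], [0.004, -0.003, 0.181, 0.001, -0.001, -0.001], [0.006, -0.004, 0.241, 0.001, -0.002, -0.002], [0.007, -0.005, 0.301, 0.001, -0.002, -0.002]]
 -> [ 504.7 -304.8   48. ]
[[0.0, 0.0, 0.02, 0.0, 0.0, 0.0], [0.0, 0.0, 0.04, 0.0, 0.0, 0.0], [0.0, 0.0, 0.06, 0.0, 0.0, 0.0], [0.0, 0.0, 0.08, 0.0, 0.0, 0.0], [0.0, 0.0, 0.1, 0.0, 0.0, 0.0]]
 -> [ 502. -290.   22.]
[ 514.45879345 -350.86134771  125.11417698] [ 0.42  0.83  0.45  1.68 -0.64  1.26  1.37]
```

>>> apply_moves:
  plan:
    - [[0,0,0.06,0,0,0],[0.003,-0.002,0.12,0,0,0],[0.004,-0.003,0.18,0,0,0],[0.006,-0.004,0.24,0,0,0],[0.007,-0.005,0.3,0,0,0]]

```text
clock: 6.1
ee_pos: [504.6, -304.4, 48.5]
tool_rot: [-3.141, -0.523, 1.748]
wrist_force: [0.1, -0.1, 0.8]
finger_gap: 1.004
grasp_force: 0.0
```

>>> apply_moves:
  plan:
    - [[0,0,0.02,0,0,0],[0,0,0.04,0,0,0],[0,0,0.06,0,0,0],[0,0,0.08,0,0,0],[0,0,0.1,0,0,0]]

```text
clock: 6.6
ee_pos: [502.5, -288.9, 23.5]
tool_rot: [3.141, -0.523, 1.749]
wrist_force: [0.2, -0.1, 0.4]
finger_gap: 0.998
grasp_force: 0.0
```

>>> apply_moves:
  plan:
    - [[0,0,0,0,0,0],[0,0,0,0,0,0],[0,0,0,0,0,0],[0,0,0,0,0,0],[0,0,0,0,0,0]]
  hand: 0.15
  squeeze: 45

```text
clock: 7.1
ee_pos: [502.5, -288.9, 23.7]
tool_rot: [-3.142, -0.524, 1.749]
wrist_force: [-0.2, 0.2, 0.1]
finger_gap: 0.622
grasp_force: 0.0
```

>>> apply_moves:
  plan:
    - [[0,0,0,0,0,0],[0,0,0,0,0,0],[0,0,0,0,0,0],[0,0,0,0,0,0],[0,0,0,0,0,0]]
  hand: 0

```text
clock: 7.6
ee_pos: [502.3, -288.7, 23.6]
tool_rot: [-3.141, -0.524, 1.749]
wrist_force: [-0.8, 0.0, 0.6]
finger_gap: 0.29
grasp_force: 45.0
```

```bash
python3 - <<'E'
from h import *
L=np.pi/6;y=CH[2]
plan([((502.3,-288.7,130),.1784,L,110),(cp((0,-130,220)),y,L,150),(cp((0,21,84)),y,L,110)])
E
```

```text
[[0.036, 0.0, -0.061, 0.0, 0.0, 0.0], [0.071, 0.0, -0.123, 0.0, 0.0, 0.0], [0.107, 0.0, -0.184, 0.0, -0.001, -0.001], [0.142, 0.0, -0.246, 0.0, -0.001, -0.001], [0.178, 0.0, -0.307, 0.0, -0.001, -0.001]]
 -> [ 502.3 -288.5  130. ]
[[0.06, 0.037, 0.0, -0.008, 0.0, 0.014], [0.12, 0.073, 0.0, -0.016, 0.0, 0.028], [0.181, 0.11, 0.0, -0.025, 0.0, 0.043], [0.241, 0.146, 0.0, -0.033, 0.0, 0.057], [0.301, 0.183, 0.0, -0.041, 0.0, 0.071]]
[[0.061, 0.034, 0.001, -0.008, 0.0, 0.014], [0.123, 0.068, 0.002, -0.016, 0.0, 0.028], [0.184, 0.103, 0.002, -0.025, 0.0, 0.043], [0.246, 0.137, 0.003, -0.033, 0.0, 0.057], [0.307, 0.171, 0.004, -0.041, 0.0, 0.071]]
 -> [ 582.3 -115.2  220.1]
[[0.021, 0.0, 0.064, 0.0, 0.0, 0.0], [0.042, 0.0, 0.129, 0.0, 0.0, 0.0], [0.063, 0.0, 0.193, 0.0, 0.0, 0.0], [0.084, 0.0, 0.258, 0.0, 0.0, 0.0], [0.105, 0.0, 0.322, 0.0, 0.0, 0.0]]
[[0.021, 0.0, 0.065, 0.0, 0.0, 0.0], [0.042, 0.0, 0.129, 0.0, 0.0, 0.0], [0.062, 0.0, 0.194, 0.0, 0.0, 0.0], [0.083, 0.0, 0.258, 0.0, 0.0, 0.0], [0.104, 0.0, 0.323, 0.0, 0.0, 0.0]]
 -> [567.7  35.1  83.9]
```

>>> apply_moves:
  plan:
    - [[0.02,0,-0.035,0,0,0],[0.06,0,-0.1,0,0,0],[0.107,0,-0.184,0,0,0],[0.15,0,-0.26,0,0,0],[0.178,0,-0.307,0,0,0]]

```text
clock: 8.1
ee_pos: [502.6, -289.1, 132.1]
tool_rot: [3.141, -0.522, 1.749]
wrist_force: [1.0, -0.2, -5.7]
finger_gap: 0.287
grasp_force: 45.0
```

>>> apply_moves:
  plan:
    - [[0.04,0.024,0,-0.005,0,0.01],[0.1,0.06,0,-0.014,0,0.024],[0.17,0.103,0,-0.023,0,0.04],[0.236,0.143,0,-0.032,0,0.056],[0.301,0.183,0,-0.041,0,0.071]]

```text
clock: 8.6
ee_pos: [543.1, -198.5, 174.8]
tool_rot: [-3.14, -0.526, 1.708]
wrist_force: [0.9, -0.3, -5.4]
finger_gap: 0.291
grasp_force: 45.0
```

>>> apply_moves:
  plan:
    - [[0.065,0.036,0.001,-0.008,0,0.014],[0.13,0.072,0.002,-0.017,0,0.03],[0.2,0.111,0.002,-0.027,0,0.046],[0.26,0.145,0.003,-0.035,0,0.06],[0.307,0.171,0.004,-0.041,0,0.071]]

```text
clock: 9.1
ee_pos: [582.7, -111.7, 219.9]
tool_rot: [-3.14, -0.526, 1.668]
wrist_force: [0.1, -0.6, -5.4]
finger_gap: 0.289
grasp_force: 45.0
```

>>> apply_moves:
  plan:
    - [[0.015,0,0.045,0,0,0],[0.033,0,0.1,0,0,0],[0.058,0,0.178,0,0,0],[0.082,0,0.252,0,0,0],[0.105,0,0.322,0,0,0]]

```text
clock: 9.6
ee_pos: [573.9, -38.9, 150.3]
tool_rot: [-3.139, -0.524, 1.665]
wrist_force: [0.6, -0.4, -5.4]
finger_gap: 0.287
grasp_force: 45.0
```

>>> apply_moves:
  plan:
    - [[0.023,0,0.07,0,0,0],[0.045,0,0.14,0,0,0],[0.067,0,0.208,0,0,0],[0.088,0,0.272,0,0,0],[0.104,0,0.323,0,0,0]]

```text
clock: 10.1
ee_pos: [566.4, 36.4, 81.9]
tool_rot: [-3.138, -0.524, 1.665]
wrist_force: [0.3, 0.7, -5.5]
finger_gap: 0.286
grasp_force: 45.0
```

```bash
python3 - <<'E'
from h import *
s=sensors.read_state(); p=s['ee_pos']; print(p,s['tool_rot'],s['clock'],s['grasp_force'],s['wrist_force'])
print('chest',Rz(-CH[2])@(p-[CH[0],CH[1],0]))
t=imaging.read_camera('top');c=imaging.read_camera('scene');cv2.imwrite('pics/top1.png',t);cv2.imwrite('pics/scene1.png',c)
overlay(CH,'pics/ov3.png',('pics/top1.png','pics/scene1.png'))
o=np.array([*(cp((0,21.2-56.2,0))[:2]),83.9-23.6+34]); print(proj('top',o),proj('scene',o))
E
```

```text
[566.38090705  36.36014501  81.91712229] [-3.13791672 -0.52357181  1.66539713] 10.1 44.979329109191895 [ 0.33990792  0.6660655  -5.50899013]
chest [-1.36982336 22.39597344 81.91712229]
(518, 800, 3) [(520, 420, 3), (518, 397, 3)]
[[291.93081847 190.66205073]] [[279.7710621  219.12895429]]
```

View pics/ov3.png

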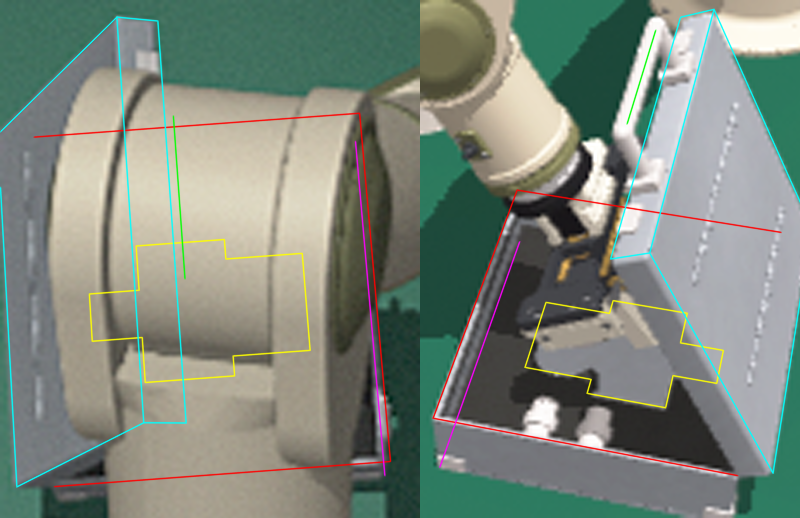

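```bash
python3 - <<'E'
from h import *
L=np.pi/6;y=CH[2]
plan([(cp((0,21.2,58)),y,L),(cp((0,21.2,46)),y,L),(cp((0,21.2,36)),y,L)])
E
```

```text
[[-0.009, 0.001, 0.013, -0.002, -0.001, 0.0], [-0.018, 0.003, 0.026, -0.004, -0.002, -0.001], [-0.028, 0.004, 0.039, -0.006, -0.002, -0.001], [-0.037, 0.006, 0.052, -0.008, -0.003, -0.002], [-0.046, 0.007, 0.065, -0.01, -0.004, -0.002]]
 -> [568.   35.2  58.1]
[[-0.004, 0.0, 0.007, 0.0, 0.0, 0.0], [-0.008, 0.0, 0.014, 0.0, 0.0, 0.0], [-0.012, 0.0, 0.021, 0.0, 0.0, 0.0], [-0.016, 0.0, 0.028, 0.0, 0.0, 0.0], [-0.02, 0.0, 0.035, 0.0, 0.0, 0.0]]
 -> [568.   35.3  46. ]
[[-0.003, 0.0, 0.006, 0.0, 0.0, 0.0], [-0.007, 0.0, 0.012, 0.0, 0.0, 0.0], [-0.01, 0.0, 0.017, 0.0, 0.0, 0.0], [-0.014, 0.0, 0.023, 0.0, 0.0, 0.0], [-0.017, 0.0, 0.029, 0.0, 0.0, 0.0]]
 -> [568.   35.2  35.9]
```

>>> apply_moves:
  plan:
    - [[-0.009,0.001,0.013,-0.002,0,0],[-0.018,0.003,0.026,-0.004,0,0],[-0.028,0.004,0.039,-0.006,0,0],[-0.037,0.006,0.052,-0.008,0,0],[-0.046,0.007,0.065,-0.01,-0.004,-0.002]]

```text
clock: 10.7
ee_pos: [570.5, 32.6, 59.8]
tool_rot: [3.136, -0.521, 1.667]
wrist_force: [0.6, 0.6, -5.9]
finger_gap: 0.286
grasp_force: 45.0
```

>>> apply_moves:
  plan:
    - [[-0.004,0,0.007,0,0,0],[-0.008,0,0.014,0,0,0],[-0.012,0,0.021,0,0,0],[-0.016,0,0.028,0,0,0],[-0.02,0,0.035,0,0,0]]

```text
clock: 11.2
ee_pos: [570.4, 33.2, 48.0]
tool_rot: [3.136, -0.522, 1.668]
wrist_force: [0.6, 0.8, -5.8]
finger_gap: 0.289
grasp_force: 45.0
```

```bash
python3 - <<'E'
from h import *
L=np.pi/6;y=CH[2]
plan([(cp((0,21.2,46)),y,L),(cp((0,21.2,35)),y,L)])
E
```

```text
[[0.001, -0.002, 0.002, 0.002, 0.001, 0.0], [0.002, -0.003, 0.004, 0.004, 0.002, 0.0], [0.002, -0.005, 0.006, 0.006, 0.002, 0.001], [0.003, -0.006, 0.008, 0.008, 0.003, 0.001], [0.004, -0.008, 0.01, 0.01, 0.004, 0.001]]
 -> [567.8  35.5  45.9]
[[-0.004, 0.0, 0.006, 0.0, 0.0, 0.0], [-0.008, 0.0, 0.012, 0.0, 0.0, 0.0], [-0.011, 0.0, 0.019, 0.0, 0.0, 0.0], [-0.015, 0.0, 0.025, 0.0, 0.0, 0.0], [-0.019, 0.0, 0.031, 0.0, 0.0, 0.0]]
 -> [567.8  35.2  35. ]
```

>>> apply_moves:
  plan:
    - [[0.001,-0.002,0.002,0.002,0,0],[0.002,-0.004,0.006,0.006,0,0],[0.004,-0.008,0.01,0.01,0.004,0],[0.004,-0.008,0.01,0.01,0.004,0],[0.004,-0.008,0.01,0.01,0.004,0]]

```text
clock: 11.7
ee_pos: [567.7, 35.5, 46.1]
tool_rot: [3.141, -0.524, 1.668]
wrist_force: [0.2, -0.8, -5.4]
finger_gap: 0.291
grasp_force: 45.0
```

>>> apply_moves:
  plan:
    - [[-0.004,0,0.006,0,0,0],[-0.008,0,0.012,0,0,0],[-0.011,0,0.019,0,0,0],[-0.016,0,0.027,0,0,0],[-0.019,0,0.031,0,0,0]]

```text
clock: 12.2
ee_pos: [567.7, 35.1, 34.8]
tool_rot: [-3.142, -0.524, 1.667]
wrist_force: [0.5, 0.5, -5.4]
finger_gap: 0.291
grasp_force: 45.0
```

>>> apply_moves:
  plan:
    - [[-0.001,0,0.002,0,0,0],[-0.002,0,0.004,0,0,0],[-0.003,0,0.006,0,0,0],[-0.005,0,0.008,0,0,0],[-0.005,0,0.009,0,0,0]]

```text
clock: 12.7
ee_pos: [567.7, 35.2, 32.1]
tool_rot: [3.141, -0.524, 1.668]
wrist_force: [0.5, 0.8, -5.8]
finger_gap: 0.285
grasp_force: 45.0
```

>>> apply_moves:
  plan:
    - [[0,0,0,0,0,0],[-0.001,0,0.001,0,0,0],[-0.001,0,0.002,0,0,0],[-0.001,0,0.002,0,0,0],[-0.001,0,0.002,0,0,0]]

```text
clock: 13.2
ee_pos: [567.8, 35.2, 31.5]
tool_rot: [3.141, -0.524, 1.668]
wrist_force: [0.6, -1.2, -2.5]
finger_gap: 0.286
grasp_force: 45.0
```

>>> apply_moves:
  plan:
    - [[0,0,0,0,0,0],[0,0,0,0,0,0],[0,0,0,0,0,0],[0,0,0,0,0,0],[0,0,0,0,0,0]]
  hand: 0.5

```text
clock: 13.7
ee_pos: [567.8, 35.4, 31.5]
tool_rot: [3.141, -0.524, 1.668]
wrist_force: [0.2, 0.1, 0.3]
finger_gap: 0.494
grasp_force: 0.0
```

>>> apply_moves:
  plan:
    - [[0,0,-0.03,0,0,0],[0,0,-0.07,0,0,0],[0,0,-0.13,0,0,0],[0,0,-0.2,0,0,0],[0,0,-0.27,0,0,0]]

```text
clock: 14.2
ee_pos: [571.7, -6.1, 103.1]
tool_rot: [3.141, -0.523, 1.667]
wrist_force: [1.0, 0.8, -0.1]
finger_gap: 0.503
grasp_force: 0.0
```

>>> apply_moves:
  plan:
    - [[0,0,-0.1,0,0,0],[0,0,-0.2,0,0,0],[0,0,-0.32,0,0,0],[0,0,-0.44,0,0,0],[0,0,-0.5,0,0,0]]

```text
clock: 14.7
ee_pos: [579.2, -82.7, 235.1]
tool_rot: [3.138, -0.521, 1.667]
wrist_force: [0.9, 0.2, -0.3]
finger_gap: 0.502
grasp_force: 0.0
```

```bash
cat >> h.py <<'E'
def M2(yaw,lean): # handle grasp: turned +90 about tool z
    return M(yaw,lean)@Rz(np.pi/2)
E
python3 - <<'E'
from h import *
s=sensors.read_state(); p=s['ee_pos']; print(p,s['tool_rot'],s['clock'],s['joint_positions'].round(2))
print('chest',Rz(-CH[2])@(p-[CH[0],CH[1],0]))
t=imaging.read_camera('top');c=imaging.read_camera('scene');cv2.imwrite('pics/top2.png',t);cv2.imwrite('pics/scene2.png',c)
overlay(CH,'pics/ov4.png',('pics/top2.png','pics/scene2.png'))
E
```

```text
[579.2417199  -82.66780257 235.08604284] [ 3.13782403 -0.52106171  1.66690129] 14.7 [ 0.1   0.56  0.31  1.86 -0.7   1.12  0.91]
chest [-2.52524643e-02 -9.73172044e+01  2.35086043e+02]
(518, 800, 3) [(520, 420, 3), (518, 397, 3)]
```

View pics/ov4.png

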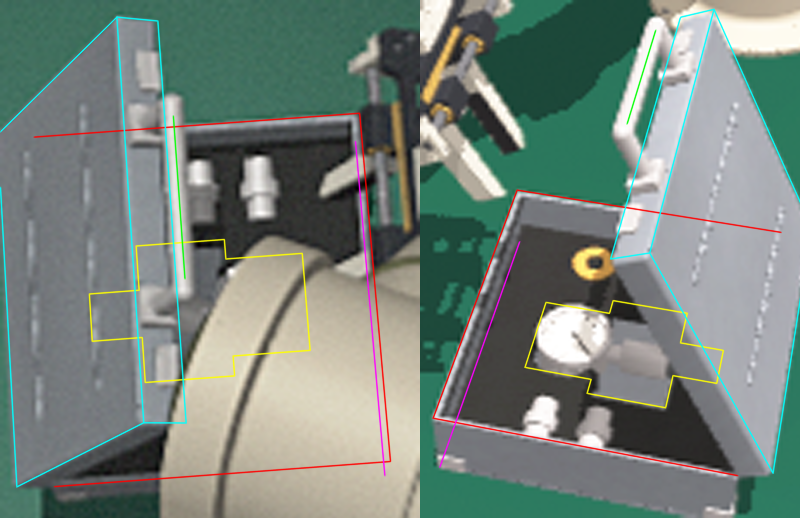

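The gauge sits home, dial up, with its head in the bay (scene crop 572,333) and the adapter towards the hinge. The handle bar matches the 1.135 rad model. Next is the handle.

```bash
sed -i 's#M(yaw,lean)@Rz(np.pi/2)#M(yaw,lean)@Rz(-np.pi/2)#; s#T=M(w\[1\],w\[2\])#T=(M2 if len(w)>4 else M)(w[1],w[2])#' h.py
cat >> h.py <<'E'
def hp(a,off=0,lean=np.pi/6): return cp(lidpt(a,(0,-285,14))+off*np.array([0,np.sin(lean),-np.cos(lean)]))
E
python3 - <<'E'
from h import *
L=np.pi/6
print(lidpt(CH[3],(0,-285,14)),hp(CH[3]))
plan([(hp(CH[3],-90),CH[2],L,180,1),(hp(CH[3],0),CH[2],L,60,1)])
E
```

```text
[  0.          12.38373515 332.27209376] [568.70805605  26.52623892 332.27209376]
[[0.024, 0.0, -0.02, 0.0, 0.001, -0.157], [0.048, 0.0, -0.04, 0.0, 0.001, -0.314], [0.071, 0.0, -0.06, 0.001, 0.002, -0.471], [0.095, 0.0, -0.08, 0.001, 0.002, -0.628], [0.119, 0.0, -0.1, 0.001, 0.003, -0.785]]
[[0.022, 0.009, -0.02, 0.0, 0.001, -0.157], [0.044, 0.018, -0.04, 0.0, 0.001, -0.314], [0.067, 0.028, -0.06, 0.001, 0.002, -0.471], [0.089, 0.037, -0.08, 0.001, 0.002, -0.628], [0.111, 0.046, -0.1, 0.001, 0.003, -0.785]]
[[0.017, 0.017, -0.02, 0.0, 0.001, -0.157], [0.034, 0.034, -0.04, 0.0, 0.001, -0.314], [0.051, 0.051, -0.06, 0.001, 0.002, -0.472], [0.068, 0.068, -0.08, 0.001, 0.002, -0.629], [0.085, 0.085, -0.1, 0.001, 0.003, -0.786]]
[[0.009, 0.022, -0.02, 0.0, 0.001, -0.157], [0.018, 0.044, -0.04, 0.0, 0.001, -0.314], [0.027, 0.066, -0.061, 0.001, 0.002, -0.471], [0.036, 0.088, -0.081, 0.001, 0.002, -0.628], [0.045, 0.11, -0.101, 0.001, 0.003, -0.785]]
 -> [573.2 -18.4 410.3]
[[0.0, 0.0, 0.03, 0.0, 0.0, 0.0], [0.0, 0.0, 0.06, 0.0, 0.0, 0.0], [0.0, 0.0, 0.09, 0.0, 0.0, 0.0], [0.0, 0.0, 0.12, 0.0, 0.0, 0.0], [0.0, 0.0, 0.15, 0.0, 0.0, 0.0]]
[[0.0, 0.0, 0.03, 0.0, 0.0, 0.0], [0.0, 0.0, 0.06, 0.0, 0.0, 0.0], [0.0, 0.0, 0.09, 0.0, 0.0, 0.0], [0.0, 0.0, 0.12, 0.0, 0.0, 0.0], [0.0, 0.0, 0.15, 0.0, 0.0, 0.0]]
 -> [568.8  26.4 332.3]
```

>>> apply_moves:
  plan:
    - [[0.024,0,-0.02,0,0,-0.157],[0.048,0,-0.04,0,0,-0.314],[0.071,0,-0.06,0,0,-0.471],[0.095,0,-0.08,0,0,-0.628],[0.119,0,-0.1,0,0,-0.785]]

```text
clock: 15.3
ee_pos: [576.6, -63.1, 274.8]
tool_rot: [2.924, -0.481, 2.117]
wrist_force: [0.3, 0.1, -0.3]
finger_gap: 0.501
grasp_force: 0.0
```

>>> apply_moves:
  plan:
    - [[0.022,0.009,-0.02,0,0,-0.157],[0.044,0.018,-0.04,0,0,-0.314],[0.067,0.028,-0.06,0,0,-0.471],[0.089,0.037,-0.08,0,0,-0.628],[0.111,0.046,-0.1,0,0,-0.785]]

```text
clock: 15.8
ee_pos: [575.0, -47.0, 318.8]
tool_rot: [2.753, -0.362, 2.528]
wrist_force: [0.0, 1.0, 0.1]
finger_gap: 0.503
grasp_force: 0.0
```

>>> apply_moves:
  plan:
    - [[0.017,0.017,-0.02,0,0,-0.157],[0.034,0.034,-0.04,0,0,-0.314],[0.051,0.051,-0.06,0,0,-0.472],[0.068,0.068,-0.08,0,0,-0.629],[0.085,0.085,-0.1,0,0,-0.786]]

```text
clock: 16.3
ee_pos: [573.5, -30.9, 362.8]
tool_rot: [2.651, -0.193, 2.897]
wrist_force: [0.2, 0.1, -1.1]
finger_gap: 0.501
grasp_force: 0.0
```

>>> apply_moves:
  plan:
    - [[0.009,0.022,-0.02,0,0,-0.157],[0.018,0.044,-0.04,0,0,-0.314],[0.027,0.066,-0.06,0,0,-0.471],[0.036,0.088,-0.08,0,0,-0.628],[0.045,0.11,-0.1,0,0,-0.785]]
  hand: 0.7

```text
clock: 16.8
ee_pos: [572.1, -15.1, 406.5]
tool_rot: [2.617, -0.0, -3.042]
wrist_force: [1.5, 0.6, -0.6]
finger_gap: 0.701
grasp_force: 0.0
```

>>> apply_moves:
  plan:
    - [[0,0,0,0,0,0],[0,0,0,0,0,0],[0,0,0,0,0,0],[0,0,0,0,0,0],[0,0,0,0,0,0]]

```text
clock: 17.3
ee_pos: [572.7, -15.8, 406.7]
tool_rot: [2.618, -0.001, -3.046]
wrist_force: [0.4, -0.1, -0.1]
finger_gap: 0.701
grasp_force: 0.0
```

```bash
python3 - <<'E'
from h import *
L=np.pi/6
plan([(hp(CH[3],0),CH[2],L,60,1)])
s=sensors.read_state();print(s['joint_positions'].round(2))
E
```

```text
[[0.0, 0.0, 0.029, 0.0, 0.0, 0.0], [0.0, 0.0, 0.057, 0.0, 0.0, 0.0], [0.0, -0.001, 0.086, 0.0, 0.0, -0.001], [0.0, -0.001, 0.114, 0.0, 0.0, -0.001], [0.0, -0.001, 0.143, 0.0, 0.0, -0.001]]
[[0.0, 0.0, 0.029, 0.0, 0.0, 0.0], [0.0, 0.0, 0.057, 0.0, 0.0, 0.0], [0.0, 0.0, 0.086, 0.001, -0.001, -0.001], [0.0, 0.0, 0.114, 0.001, -0.001, -0.001], [0.0, 0.0, 0.143, 0.001, -0.001, -0.001]]
 -> [568.6  26.6 332.2]
[ 0.22  0.35 -0.03  1.71 -0.51  1.28  2.05]
```

j7 is at 2.05 and would run into its limit near the shut pose, so I'll flip the grasp by half a turn here in free space.

>>> apply_moves:
  plan:
    - [[0,0,0,0,0,0.2],[0,0,0,0,0,0.4],[0,0,0,0,0,0.6],[0,0,0,0,0,0.8],[0,0,0,0,0,1.0]]

```text
clock: 17.8
ee_pos: [572.8, -15.8, 406.9]
tool_rot: [2.674, -0.244, 2.792]
wrist_force: [-0.3, 0.2, 0.3]
finger_gap: 0.705
grasp_force: 0.0
```

>>> apply_moves:
  plan:
    - [[0,0,0,0,0,0.2],[0,0,0,0,0,0.4],[0,0,0,0,0,0.6],[0,0,0,0,0,0.8],[0,0,0,0,0,1.0]]

```text
clock: 18.3
ee_pos: [572.8, -15.8, 406.9]
tool_rot: [2.841, -0.436, 2.3]
wrist_force: [0.0, -0.4, -0.2]
finger_gap: 0.702
grasp_force: 0.0
```

>>> apply_moves:
  plan:
    - [[0,0,0,0,0,0.2],[0,0,0,0,0,0.4],[0,0,0,0,0,0.6],[0,0,0,0,0,0.8],[0,0,0,0,0,1.0]]

```text
clock: 18.8
ee_pos: [572.8, -15.8, 406.9]
tool_rot: [3.103, -0.523, 1.744]
wrist_force: [0.7, -0.7, 0.1]
finger_gap: 0.698
grasp_force: 0.0
```

>>> apply_moves:
  plan:
    - [[0,0,0,0,0,0.2],[0,0,0,0,0,0.4],[0,0,0,0,0,0.6],[0,0,0,0,0,0.8],[0,0,0,0,0,1.0]]

```text
clock: 19.3
ee_pos: [572.8, -15.8, 406.9]
tool_rot: [-2.903, -0.471, 1.176]
wrist_force: [0.5, 0.1, 0.1]
finger_gap: 0.701
grasp_force: 0.0
```

>>> apply_moves:
  plan:
    - [[0,0,0,0,0,0.2],[0,0,0,0,0,0.4],[0,0,0,0,0,0.6],[0,0,0,0,0,0.8],[0,0,0,0,0,1.0]]

```text
clock: 19.8
ee_pos: [572.8, -15.8, 406.9]
tool_rot: [-2.707, -0.302, 0.666]
wrist_force: [-0.8, 0.7, 0.1]
finger_gap: 0.696
grasp_force: 0.0
```

>>> apply_moves:
  plan:
    - [[0,0,0,0,0,0.2],[0,0,0,0,0,0.4],[0,0,0,0,0,0.6],[0,0,0,0,0,0.8],[0,0,0,0,0,1.0]]

```text
clock: 20.3
ee_pos: [572.8, -15.8, 407.0]
tool_rot: [-2.622, -0.068, 0.215]
wrist_force: [-0.2, 0.2, -0.2]
finger_gap: 0.7
grasp_force: 0.0
```

>>> apply_moves:
  plan:
    - [[0,0,0,0,0,0.1],[0,0,0,0,0,0.2],[0,0,0,0,0,0.28],[0,0,0,0,0,0.28],[0,0,0,0,0,0.28]]

```text
clock: 20.8
ee_pos: [572.8, -15.8, 407.0]
tool_rot: [-2.618, -0.001, 0.099]
wrist_force: [0.1, 0.4, 0.4]
finger_gap: 0.695
grasp_force: 0.0
```

```bash
sed -i 's#M(yaw,lean)@Rz(-np.pi/2)#M(yaw,lean)@Rz(np.pi/2)#' h.py
python3 - <<'E'
from h import *
L=np.pi/6
plan([(hp(CH[3],0),CH[2],L,60,1)])
s=sensors.read_state();print(s['joint_positions'].round(2),s['clock'])
E
```

```text
[[0.0, 0.0, 0.029, 0.0, 0.0, 0.001], [0.0, 0.0, 0.057, 0.0, 0.0, 0.001], [0.0, 0.001, 0.086, 0.0, 0.0, 0.002], [0.0, 0.001, 0.114, 0.0, 0.0, 0.002], [0.0, 0.001, 0.143, 0.0, 0.0, 0.003]]
[[0.0, 0.0, 0.029, 0.0, 0.0, 0.0], [0.0, 0.0, 0.057, 0.0, 0.0, 0.001], [0.0, 0.001, 0.086, 0.0, 0.0, 0.001], [0.0, 0.001, 0.114, 0.0, 0.0, 0.002], [0.0, 0.001, 0.143, 0.0, 0.0, 0.002]]
 -> [568.7  26.4 332.4]
[-0.21  0.39  0.59  1.74 -0.69  1.4  -0.87] 20.8
```

>>> apply_moves:
  plan:
    - [[0,0,0.02,0,0,0],[0,0,0.05,0,0,0],[0,0,0.08,0,0,0],[0,0,0.114,0,0,0],[0,0.001,0.143,0,0,0.003]]

```text
clock: 21.3
ee_pos: [570.5, 6.0, 368.7]
tool_rot: [-2.618, 0.001, 0.097]
wrist_force: [-0.0, -0.1, 0.3]
finger_gap: 0.699
grasp_force: 0.0
```

>>> apply_moves:
  plan:
    - [[0,0,0.029,0,0,0],[0,0,0.057,0,0,0],[0,0,0.09,0,0,0],[0,0,0.12,0,0,0],[0,0.001,0.143,0,0,0]]

```text
clock: 21.8
ee_pos: [568.6, 26.9, 331.7]
tool_rot: [-2.618, 0.0, 0.097]
wrist_force: [-0.2, 0.5, -0.2]
finger_gap: 0.701
grasp_force: 0.0
```

>>> apply_moves:
  plan:
    - [[0,0,0,0,0,0],[0,0,0,0,0,0],[0,0,0,0,0,0],[0,0,0,0,0,0],[0,0,0,0,0,0]]
  hand: 0.25
  squeeze: 25

```text
clock: 22.3
ee_pos: [568.8, 26.2, 332.7]
tool_rot: [-2.618, -0.001, 0.096]
wrist_force: [0.2, 0.4, -0.0]
finger_gap: 0.319
grasp_force: 0.0
```

>>> apply_moves:
  plan:
    - [[0,0,0,0,0,0],[0,0,0,0,0,0],[0,0,0,0,0,0],[0,0,0,0,0,0],[0,0,0,0,0,0]]
  hand: 0

```text
clock: 22.8
ee_pos: [568.8, 26.2, 332.5]
tool_rot: [-2.618, -0.0, 0.096]
wrist_force: [-0.4, -0.9, 0.4]
finger_gap: 0.143
grasp_force: 25.0
```

```bash
python3 - <<'E'
from h import *
s=sensors.read_state(); p=s['ee_pos']
q=Rz(-CH[2])@(p-[CH[0],CH[1],0]); print(q,s['wrist_force'],s['finger_gap'],s['grasp_force'])
t=imaging.read_camera('top');c=imaging.read_camera('scene');cv2.imwrite('pics/top3.png',t);cv2.imwrite('pics/scene3.png',c)
overlay(CH,'pics/ov5.png',('pics/top3.png','pics/scene3.png'))
E
```

```text
[3.47747112e-02 1.20326660e+01 3.32480892e+02] [-0.35491709 -0.87284487  0.42256836] 0.1428947965918953 24.998947083950043
(518, 800, 3) [(520, 420, 3), (518, 397, 3)]
```

View pics/ov5.png

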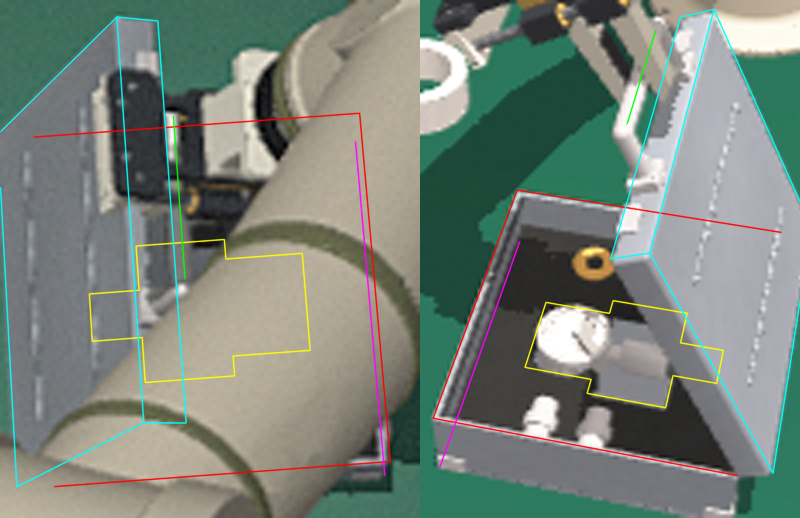

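The bar is pinched (gap 13.3 mm for the 14 mm bar) and the measured radius of 285.7 mm matches the model. I'll plan the closing arc.

```bash
cat >> h.py <<'E'
def arc(aa,lean=np.pi/6):
    """aa: list of lid angles at call boundaries; prints tool y,z rows"""
    s=sensors.read_state(); p=np.array(s['ee_pos']); Q=R.from_euler('xyz',s['tool_rot']).as_matrix()
    for a0,a1 in zip(aa[:-1],aa[1:]):
        rows=[Q.T@(hp(a0+(a1-a0)*k/5)-hp(a0) if a0!=aa[0] else hp(a0+(a1-a0)*k/5)-p)/300 for k in range(1,6)]
        print(round(a1,2),[[*map(float,np.round(r,3)+0.)] for r in rows])
E
python3 - <<'E'
from h import *
arc([1.134,1.07,.97,.87,.77,.67,.57,.47,.37,.27,.18,.1,.04,0])
E
```

```text
1.07 [[0.0, 0.012, -0.001], [0.0, 0.025, -0.002], [0.0, 0.037, -0.003], [0.0, 0.049, -0.004], [0.0, 0.061, -0.005]]
0.97 [[0.0, 0.019, -0.001], [0.0, 0.038, -0.002], [0.0, 0.057, -0.002], [0.0, 0.076, -0.002], [0.0, 0.095, -0.002]]
0.87 [[0.0, 0.019, 0.001], [0.0, 0.038, 0.002], [0.0, 0.057, 0.003], [0.0, 0.076, 0.005], [0.0, 0.095, 0.007]]
0.77 [[0.0, 0.019, 0.003], [0.0, 0.038, 0.006], [0.0, 0.056, 0.009], [0.0, 0.075, 0.013], [0.0, 0.094, 0.017]]
0.67 [[0.0, 0.018, 0.004], [0.0, 0.037, 0.009], [0.0, 0.055, 0.015], [0.0, 0.073, 0.02], [0.0, 0.091, 0.026]]
0.57 [[0.0, 0.018, 0.006], [0.0, 0.036, 0.013], [0.0, 0.053, 0.02], [0.0, 0.071, 0.027], [0.0, 0.088, 0.035]]
0.47 [[0.0, 0.017, 0.008], [0.0, 0.034, 0.016], [0.0, 0.051, 0.025], [0.0, 0.068, 0.034], [0.0, 0.084, 0.044]]
0.37 [[0.0, 0.016, 0.01], [0.0, 0.032, 0.02], [0.0, 0.048, 0.03], [0.0, 0.064, 0.041], [0.0, 0.08, 0.052]]
0.27 [[0.0, 0.015, 0.011], [0.0, 0.03, 0.023], [0.0, 0.045, 0.035], [0.0, 0.06, 0.047], [0.0, 0.074, 0.06]]
0.18 [[0.0, 0.013, 0.012], [0.0, 0.025, 0.023], [0.0, 0.037, 0.035], [0.0, 0.049, 0.047], [0.0, 0.061, 0.06]]
0.1 [[0.0, 0.01, 0.011], [0.0, 0.02, 0.023], [0.0, 0.03, 0.034], [0.0, 0.04, 0.046], [0.0, 0.05, 0.058]]
0.04 [[0.0, 0.007, 0.009], [0.0, 0.014, 0.018], [0.0, 0.021, 0.027], [0.0, 0.028, 0.036], [0.0, 0.034, 0.046]]
0 [[0.0, 0.004, 0.006], [0.0, 0.009, 0.013], [0.0, 0.013, 0.019], [0.0, 0.017, 0.025], [0.0, 0.021, 0.032]]
```

>>> apply_moves:
  plan:
    - [[0,0.008,0,0,0,0],[0,0.02,-0.002,0,0,0],[0,0.034,-0.003,0,0,0],[0,0.048,-0.004,0,0,0],[0,0.061,-0.005,0,0,0]]
  squeeze: 40

```text
clock: 23.4
ee_pos: [570.2, 9.9, 325.0]
tool_rot: [-2.617, -0.0, 0.097]
wrist_force: [-1.9, 0.4, 5.5]
finger_gap: 0.138
grasp_force: 40.0
```

>>> apply_moves:
  plan:
    - [[0,0.019,-0.001,0,0,0],[0,0.038,-0.002,0,0,0],[0,0.057,-0.002,0,0,0],[0,0.076,-0.002,0,0,0],[0,0.095,-0.002,0,0,0]]

```text
clock: 23.9
ee_pos: [572.5, -15.3, 310.5]
tool_rot: [-2.618, 0.001, 0.097]
wrist_force: [-2.8, 1.0, 2.4]
finger_gap: 0.139
grasp_force: 40.0
```

>>> apply_moves:
  plan:
    - [[0,0.019,0.001,0,0,0],[0,0.038,0.002,0,0,0],[0,0.057,0.003,0,0,0],[0,0.076,0.005,0,0,0],[0,0.095,0.007,0,0,0]]

```text
clock: 24.4
ee_pos: [574.6, -39.0, 294.4]
tool_rot: [-2.618, 0.001, 0.097]
wrist_force: [-4.0, 0.4, 2.1]
finger_gap: 0.138
grasp_force: 40.0
```

```bash
cat > st.py <<'E'
from h import *
s=sensors.read_state(); p=s['ee_pos']
q=Rz(-CH[2])@(p-[CH[0],CH[1],0])-[0,120,68]; print(q,'r',np.hypot(q[1],q[2]),'a',np.arctan2(q[2],-q[1])-.049)
print(Rz(-CH[2])@s['wrist_force'],s['grasp_force'],s['finger_gap'],s['joint_positions'].round(2),s['clock'])
E
python3 st.py
```

```text
[  -0.48550556 -173.40787959  226.43072531] r 285.20372730956336 a 0.86823954009419
[-3.9429615   0.81879503  2.1360872 ] 39.99882102012634 0.1379423397930661 [-0.13  0.51  0.55  1.85 -0.76  1.25 -0.68] 24.4
```

The lid follows at a = 0.868 rad with low forces, so I'll continue.

>>> apply_moves:
  plan:
    - [[0,0.019,0.003,0,0,0],[0,0.038,0.006,0,0,0],[0,0.056,0.009,0,0,0],[0,0.075,0.013,0,0,0],[0,0.094,0.017,0,0,0]]

```text
clock: 24.9
ee_pos: [576.6, -60.9, 275.8]
tool_rot: [-2.618, 0.001, 0.097]
wrist_force: [-5.1, 0.1, 1.8]
finger_gap: 0.138
grasp_force: 40.0
```

>>> apply_moves:
  plan:
    - [[0,0.018,0.004,0,0,0],[0,0.037,0.009,0,0,0],[0,0.055,0.015,0,0,0],[0,0.073,0.02,0,0,0],[0,0.091,0.026,0,0,0]]

```text
clock: 25.4
ee_pos: [578.5, -80.4, 255.2]
tool_rot: [-2.618, 0.001, 0.097]
wrist_force: [-4.1, 0.8, -0.5]
finger_gap: 0.139
grasp_force: 40.0
```

>>> apply_moves:
  plan:
    - [[0,0.018,0.006,0,0,0],[0,0.036,0.013,0,0,0],[0,0.053,0.02,0,0,0],[0,0.071,0.027,0,0,0],[0,0.088,0.035,0,0,0]]

```text
clock: 25.9
ee_pos: [580.1, -98.2, 232.8]
tool_rot: [-2.618, 0.001, 0.096]
wrist_force: [-5.6, -0.3, 1.4]
finger_gap: 0.14
grasp_force: 40.0
```

>>> apply_moves:
  plan:
    - [[0,0.017,0.008,0,0,0],[0,0.034,0.016,0,0,0],[0,0.051,0.025,0,0,0],[0,0.068,0.034,0,0,0],[0,0.084,0.044,0,0,0]]

```text
clock: 26.4
ee_pos: [581.5, -113.5, 208.7]
tool_rot: [-2.619, 0.001, 0.096]
wrist_force: [-5.2, -1.0, 0.2]
finger_gap: 0.139
grasp_force: 40.0
```

```bash
python3 st.py
```

```text
[  -0.71226638 -248.2144544   140.70694791] r 285.3223800547356 a 0.46670784468890875
[-5.27163242 -0.46661928  0.21614732] 40.0040727853775 0.13906961274799218 [ 0.01  0.65  0.53  1.85 -0.8   1.2  -0.49] 26.4
```

>>> apply_moves:
  plan:
    - [[0,0.016,0.01,0,0,0],[0,0.032,0.02,0,0,0],[0,0.048,0.03,0,0,0],[0,0.064,0.041,0,0,0],[0,0.08,0.052,0,0,0]]

```text
clock: 26.9
ee_pos: [582.7, -126.3, 183.1]
tool_rot: [-2.619, 0.001, 0.097]
wrist_force: [-5.9, 0.4, -1.2]
finger_gap: 0.139
grasp_force: 40.0
```

>>> apply_moves:
  plan:
    - [[0,0.015,0.011,0,0,0],[0,0.03,0.023,0,0,0],[0,0.045,0.035,0,0,0],[0,0.06,0.047,0,0,0],[0,0.074,0.06,0,0,0]]

```text
clock: 27.4
ee_pos: [583.7, -136.5, 156.4]
tool_rot: [-2.619, 0.001, 0.096]
wrist_force: [-4.5, -0.4, -0.0]
finger_gap: 0.135
grasp_force: 40.0
```

>>> apply_moves:
  plan:
    - [[0,0.013,0.012,0,0,0],[0,0.025,0.023,0,0,0],[0,0.037,0.035,0,0,0],[0,0.049,0.047,0,0,0],[0,0.061,0.06,0,0,0]]

```text
clock: 27.9
ee_pos: [584.4, -143.2, 131.7]
tool_rot: [-2.619, 0.001, 0.097]
wrist_force: [-3.5, 0.7, -0.8]
finger_gap: 0.136
grasp_force: 40.0
```

>>> apply_moves:
  plan:
    - [[0,0.01,0.011,0,0,0],[0,0.02,0.023,0,0,0],[0,0.03,0.034,0,0,0],[0,0.04,0.046,0,0,0],[0,0.05,0.058,0,0,0]]

```text
clock: 28.4
ee_pos: [584.8, -147.4, 109.2]
tool_rot: [-2.618, 0.001, 0.097]
wrist_force: [-5.2, 0.3, -0.1]
finger_gap: 0.136
grasp_force: 40.0
```

```bash
python3 st.py; python3 -c "
from h import *
arc([.1,.05,.02,0,-.01])"
```

```text
[  -0.7014151  -282.24893698   41.15855571] r 285.23409531893316 a 0.09580296629343953
[-5.16564129  0.81863665 -0.07688339] 39.99738872051239 0.13602335179555516 [ 0.1   0.8   0.47  1.86 -0.88  1.11 -0.35] 28.4
0.05 [[0.002, 0.004, 0.004], [0.002, 0.009, 0.012], [0.002, 0.015, 0.019], [0.002, 0.021, 0.027], [0.002, 0.026, 0.035]]
0.02 [[0.0, 0.003, 0.005], [0.0, 0.007, 0.009], [0.0, 0.01, 0.014], [0.0, 0.013, 0.019], [0.0, 0.016, 0.023]]
0 [[0.0, 0.002, 0.003], [0.0, 0.004, 0.006], [0.0, 0.006, 0.01], [0.0, 0.008, 0.013], [0.0, 0.01, 0.016]]
-0.01 [[0.0, 0.001, 0.002], [0.0, 0.002, 0.003], [0.0, 0.003, 0.005], [0.0, 0.004, 0.006], [0.0, 0.005, 0.008]]
```

>>> apply_moves:
  plan:
    - [[0.001,0.005,0.006,0,0,0],[0.002,0.01,0.013,0,0,0],[0.002,0.016,0.02,0,0,0],[0.002,0.021,0.028,0,0,0],[0.002,0.026,0.035,0,0,0]]

```text
clock: 28.9
ee_pos: [585.0, -149.0, 96.1]
tool_rot: [-2.619, 0.002, 0.097]
wrist_force: [-6.3, 0.4, -0.3]
finger_gap: 0.137
grasp_force: 40.0
```

>>> apply_moves:
  plan:
    - [[0,0.003,0.005,0,0,0],[0,0.007,0.009,0,0,0],[0,0.01,0.014,0,0,0],[0,0.013,0.019,0,0,0],[0,0.016,0.023,0,0,0]]

```text
clock: 29.4
ee_pos: [585.1, -149.5, 87.8]
tool_rot: [-2.618, 0.002, 0.097]
wrist_force: [-6.7, 0.1, -0.7]
finger_gap: 0.136
grasp_force: 40.0
```

>>> apply_moves:
  plan:
    - [[0,0.002,0.003,0,0,0],[0,0.004,0.006,0,0,0],[0,0.006,0.009,0,0,0],[0,0.007,0.011,0,0,0],[0,0.008,0.013,0,0,0]]

```text
clock: 29.9
ee_pos: [585.2, -149.8, 83.3]
tool_rot: [-2.619, 0.002, 0.097]
wrist_force: [-7.5, -0.4, -0.0]
finger_gap: 0.137
grasp_force: 40.0
```

```bash
python3 st.py
```

```text
[  -0.59104728 -284.68319028   15.31394933] r 285.09478400939287 a 0.004741155837527232
[-7.54970421  0.35920323 -0.01482576] 40.0014191865921 0.13705193942466615 [ 0.11  0.83  0.46  1.86 -0.9   1.08 -0.31] 29.9
```

>>> apply_moves:
  plan:
    - [[0,0.001,0.001,0,0,0],[0,0.001,0.002,0,0,0],[0,0.002,0.003,0,0,0],[0,0.002,0.004,0,0,0],[0,0.002,0.004,0,0,0]]

```text
clock: 30.4
ee_pos: [585.2, -149.7, 83.1]
tool_rot: [-2.618, 0.001, 0.097]
wrist_force: [-7.8, -1.5, 8.5]
finger_gap: 0.138
grasp_force: 40.0
```

>>> apply_moves:
  plan:
    - [[0,0.001,0.001,0,0,0],[0,0.001,0.002,0,0,0],[0,0.002,0.003,0,0,0],[0,0.002,0.004,0,0,0],[0,0.002,0.004,0,0,0]]

```text
clock: 30.9
ee_pos: [585.2, -149.7, 83.0]
tool_rot: [-2.617, 0.0, 0.097]
wrist_force: [-11.5, -2.5, 19.4]
finger_gap: 0.138
grasp_force: 40.0
```

>>> apply_moves:
  plan:
    - [[0,0,0,0,0,0],[0,0,0,0,0,0],[0,0,0,0,0,0],[0,0,0,0,0,0],[0,0,0,0,0,0]]
  hand: 0.32

```text
clock: 31.4
ee_pos: [586.5, -148.9, 81.2]
tool_rot: [-2.618, -0.0, 0.097]
wrist_force: [-0.2, -1.1, 0.2]
finger_gap: 0.319
grasp_force: 0.0
```

>>> apply_moves:
  plan:
    - [[0,0,-0.03,0,0,0],[0,0,-0.07,0,0,0],[0,0,-0.13,0,0,0],[0,0,-0.2,0,0,0],[0,0,-0.27,0,0,0]]

```text
clock: 31.9
ee_pos: [590.3, -190.7, 153.6]
tool_rot: [-2.619, -0.001, 0.096]
wrist_force: [0.7, 0.6, -0.3]
finger_gap: 0.318
grasp_force: 0.0
```

>>> apply_moves:
  plan:
    - [[0,0,-0.1,0,0,0],[0,0,-0.2,0,0,0],[0,0,-0.3,0,0,0],[0,0,-0.37,0,0,0],[0,0,-0.4,0,0,0]]

```text
clock: 32.4
ee_pos: [596.0, -251.6, 258.7]
tool_rot: [-2.621, -0.003, 0.094]
wrist_force: [0.5, -0.3, -1.4]
finger_gap: 0.32
grasp_force: 0.0
```

>>> apply_moves:
  plan:
    - [[0,0,0,0,0,0],[0,0,0,0,0,0],[0,0,0,0,0,0],[0,0,0,0,0,0],[0,0,0,0,0,0]]

```text
clock: 32.9
ee_pos: [595.9, -248.4, 254.9]
tool_rot: [-2.617, 0.001, 0.097]
wrist_force: [-0.7, 0.5, -0.3]
finger_gap: 0.321
grasp_force: 0.0
```

```bash
python3 - <<'E'
from h import *
s=sensors.read_state();print(s['clock'],s['ee_pos'],s['wrist_force'],abs(s['joint_vel']).max())
c=imaging.read_camera('scene');cv2.imwrite('pics/scene4.png',c)
v=list(CH);v[3]=0
P=cp
for pts in([(x,y,96) for x,y in((-130,-120),(130,-120),(130,120),(-130,120),(-130,-120))],[(-51,-165,82),(51,-165,82)],[(-130,-120,68),(130,-120,68),(130,120,68)]):
    u=proj('scene',np.array([cp(p) for p in pts])); cv2.polylines(c,[np.round(u*8).astype(int)],False,(0,0,255),1,cv2.LINE_AA,3)
cv2.imwrite('pics/ov6.png',np.hstack([cv2.resize(c[90:390,100:500],(800,600))]))
E
```

```text
32.9 [ 595.90248583 -248.42725003  254.86880034] [-0.73169268  0.46238767 -0.34852539] 0.0035263221633287443
```

View pics/ov6.png

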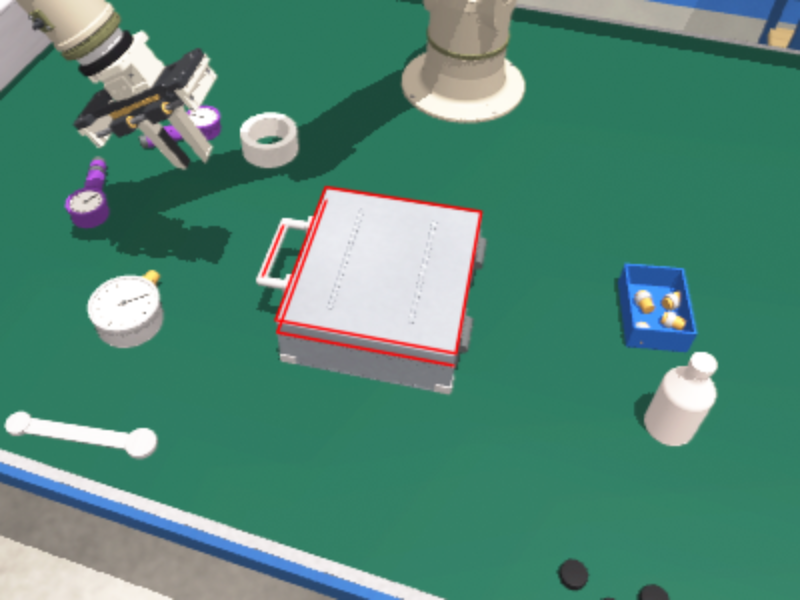

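The lid lies exactly on the shut outline (crop 280–480, 188–360). The arm is clear and everything else is where it was, so I'll hand the job in.

```bash
python3 -c "
from workcell import order; print(order.finish_job())"
```

```text
the job is handed in; nothing more can be done
None
```

The gauge was placed in its cut-out dial up with the adapter towards the hinge, the lid was eased fully shut without slamming, nothing else was moved, and the job was handed in at about 33 s; no verdict came back.

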